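# Seat a block on its parallels in the vise

## Task

In the blue machine vise, the two parallels (the long brass-coloured bars under the aluminium block) have both slipped out towards the robot: slide each one back until it stands out equally at both ends of the jaws. Then press the block, which sits rocked and too high, down from above until it is flat and tight on both and neither parallel can slide any more. Press firmly but never harder than 35 N, and leave the cup, spool and bottle where they stand.

Things in the scene. Friction and masses are not known exactly. Their poses are not given: they have to be found in the camera images.
- vise: Blue machine vise fixed on a dark packing plate; origin under the middle of the jaw gap at its foot, 1 to 11 mm above the bench. x runs along the jaws, roughly away from the robot; y across them. Jaws 100 mm long (x), inner faces at y = +30 and -30 mm, backs at +72 and -68 mm, tops 80 mm above the foot. Screw and handle lie at y-, out to 170 mm from the origin, up to 65 mm high.
- bed (a point): Middle of the vise bed between the jaws, 35 mm above the vise's foot; axes as the vise. Two stiffly sprung steel strips there carry the parallels (give 0.1 mm per N). The bed is as long as the jaws; past the jaw ends (x beyond 50 mm) it is open below the parallels, except for two low mounting ears within 25 mm of y = 0, out to x = 75 mm, 18 mm above the foot with their bolts.
- work: Aluminium block, 80 mm along the vise's x, 60 mm along y, 36 mm high, about 0.45 kg; origin at the centre of its underside. Gripped by the jaws, centred at the vise's x = y = 0; it cannot shift sideways. At the start it is 5 to 9 mm too high and rocked about the vise's x by up to 0.07 rad either way. Fully down, its underside is 57 mm above the vise's foot.
- work_top (a point): Centre of the block's top, 93 mm above the vise's foot when fully down. Jaw friction holds it: 10 N pushes it down, without levelling it, until one side bears on its parallel; then the high side needs about 18 N, 20 mm off the middle in y. It stays where left. Pressing with 24 to 28 N at y = 20 and -20 mm in turn, twice, and last in the middle wedges both parallels; less leaves one loose.
- par_a: Parallel along the fixed jaw (y = +25 mm in the vise): brass-coloured steel bar 150 mm long (x, along the jaws), 8 mm thick, 22 mm high, 0.2 kg; origin at the centre of its underside. Stands loose on the bed, 1 mm from the jaw, 14 to 34 mm too near the robot; slides with 1 to 2 N. In place: its x = 0 in the vise (within 7 mm), each end 25 mm past the jaws.
- par_b: Identical parallel along the moving jaw (y = -25 mm in the vise), also loose and 14 to 34 mm too near the robot; the two are not equally far out. In place: its x = 0 in the vise (within 7 mm). Origin at the centre of its underside.
- cup: Bystander: small steel cup, 64 mm wide, 50 mm high, loose; origin at the centre of its underside.
- spool: Bystander: white spool, 52 mm wide, 46 mm high, loose; origin at the centre of its underside.
- bottle: Bystander: clear bottle with blue label, 62 mm wide, 190 mm high, loose; origin at the centre of its underside.
Mind the look-alikes: they are no part of the job. What is shaped like the par_b but black or purple is not meant.

How it is judged (in metres and radians):
On the way, in this order (a step that is already met when the one before it is completed fails the run):
1. both parallels are back in place, each standing out equally at both ends within 7 mm, before the block is tight (x of par_a in the frame of vise between -0.007 and 0.007 m and x of par_b in the frame of vise between -0.007 and 0.007 m and not (contact force between work and par_a above 3 N and contact force between work and par_b above 3 N)), for 0.1 s.
2. the block is pressed down flat and tight on both parallels (contact force between work and par_a above 3 N and contact force between work and par_b above 3 N and angle between work's own z axis and vertical below 0.04 rad), for 0.1 s.
At the end, for the whole second after the job is handed in: The block sits flat (within 0.04 rad) and bears on each parallel with more than 3 N, so that neither slides; both parallels lie within 7 mm of their place along the jaws; all at rest (all of step 2 and x of par_a in the frame of vise between -0.007 and 0.007 m and x of par_b in the frame of vise between -0.007 and 0.007 m and linear speed of each of par_a, par_b, work below 0.01 m/s); the robot touches nothing.
It fails at once if the block is pressed or struck with more than 35 N (contact force between any of the fingers, the arm and work above 35 N).
It fails at once if a bystander is moved by more than 15 mm (distance of any of cup, spool, bottle from where it was at the start of the episode above 0.015 m).
It also fails if it takes over 64 s, if anything falls off the work surface, if the arm or the gripper's body presses on something with over 40 N, if the wrist force passes 120 N, or if a joint passes its speed limit or range.

## Robot

A 6-joint arm with a two-finger parallel gripper is mounted at the origin on the work surface. World frame = base frame: x ahead of the robot, y to its left, z up, the work surface at z = 0. Lengths are in m, angles in degrees, forces in N, time in s.
With the tool pointing down it reaches from about 0.375 to 0.9 m from the base axis. Payload 3.1 kg.
Tool frame: the origin (TCP) lies on the centre line of the jaws, within the pads' length; the fingertips stand 17 mm ahead of it and the grasp point (between the pads) lies 2 mm behind it; z points along the fingers, y is the line along which they close (so a half turn about z gives the same grasp; the last joint's range is limited). The gripper opens to 87 mm and grips with 3 to 60 N. Pads are 19 mm wide; open, the fingers measure 117 mm over their backs; the gripper's body (75 mm by 190 mm) begins 51 mm behind the grasp point.
Start: joints at [63.226, 30.224, 82.088, -0, 67.689, -10.227], TCP at [0.178, 0.599, 0.24] pointing down, gripper open.
Joint ranges: [-176.69, 176.69], [-43.24, 126.21], [12.49, 139.97], [-82, 262], [0, 151.66], [-163.58, 163.58]. Speed limits (degrees/s): [159.86, 159.86, 180, 180, 180, 180].

## Interface

Orientations are given as a 3x3 rotation matrix whose columns are the frame's x, y, z axes.
In Python, from rig import bot, imaging, finder gives the robot as it stands. The module is installed in compiled form; this text tells all that it offers.
- The arm moves only by the tool play_rows, never from a script. Its argument "motion" is a list that holds one entry, the list of rows, each a list of 6 numbers: the shift along the tool's x, y, z in fractions of the full range, 1 being 0.8 m, then the turn, a rotation vector about the tool's x, y, z in parts of the range, where 1.0 means 180 degrees. In form: [[[dx, dy, dz, wx, wy, wz], ...]]. A call has 1 to 8 rows; each row is the pose to reach, as a shift and turn from the pose commanded when the call began, along the tool's axes at that moment; what a row does not reach only later rows make up. A row lasts 1/12 s, in which the tool goes at most 41.7 mm and 7.16 degrees, less where a joint would pass 70% of its speed; a pose out of reach is approached as far as the arm can. Shift and turn numbers lie between -1 and 1, and a call with a number outside is refused. A call with a gripper value outside its range is refused whole. "fingers" is the finger opening in m, from 0 to 0.087, set as the call begins (left out, the last holds). The fingers move at their own pace and stop on an object; the grip force is fixed at half the most. Time passes only in rows, so rows that repeat a pose let the fingers close. It gives the time, the measured TCP pose, the force, the opening and the grip force at its end, in the units of the state.
- bot.read_state(): the state, without advancing time (a new reading comes with each control period).
- imaging.capture(name): name is "side" or "top" or "wrist"; returns a dict with "frame" (420x560x3 uint8, red, green, blue), "camera_matrix" (3x3 intrinsics, pixels), "R" (3x3) and "t" (3): a world point X has camera coordinates R X + t. Camera axes: x right, y down, z forward; pixel columns grow to the right and rows downward; lengths in m; the calibration is good to about 2 mm. A picture is of the moment at which its call begins. There is no depth.
- bot.hand_in(): hands the job in; it is judged then, once.
Trained networks look in the newest picture that a camera, given by its name, has taken for a name from the list of things; names that differ only in an ending like _2 or _b are one class to them, and where a whole thing is asked for, a point or a joint stands for the part that bears it (a point fixed in the world has none). Each returns a list of dicts, best first, with "confidence" (0 to 1); they miss things now and then, are a little off and sometimes report something else, mostly with a low value. They report only what shows in the picture. A call takes as long as a camera call. They do not tell look-alikes from the thing itself.
- finder.recognise(camera, name): "at" ([x, y, z] in m, in world coordinates, good to about 4 mm: the middle of the surface that is visible of it).
- finder.outline_of(camera, name): "pixels" (420x560 bool, what is visible of it).
The state is a dict: "time_s": time; "joint_positions": joint angles; "qvel": joint speeds; "tau": joint torques, N m; "position": TCP position; "tcp_rot": TCP orientation; "force": force on the tool from outside, world axes, zero at the start; "moment": the same for the moment, N m; "opening": opening from 0.0 (shut) to 1.0 (fully open); "grasp_force": force on a finger pad.
Only numpy, scipy, OpenCV 4.12 (cv2) and the standard library are available. Lean on these libraries where they do the work, as an engineer would, in place of code of your own. Each camera call takes 0.05 s, during which the arm holds its last target. There are 200 camera calls.

## Working session

There is one attempt and no reset: what is moved stays moved. The work goes in short steps, Python scripts to look and compute and a tool call to move; the robot and the scene stay as the last step left them, time stands still between calls to the robot, and variables do not carry over. Pictures are saved under pics/ and viewed, at most 10 in all, crops included, and the job is handed in when it is done.

Besides the shell and the picture viewer there is one more tool, called as name([rows], argument=value, ...), one row to a line, values as JSON. play_rows: Moves the arm, as the interface text tells. Its arguments: {"type":"object","properties":{"motion":{"type":"array"},"fingers":{"type":"number"}},"required":["motion"]}

```bash
mkdir -p pics; cat > h.py <<'E'
import numpy as np, cv2
from rig import bot, imaging, finder
def cap(n,f=None):
    c=imaging.capture(n)
    if f: cv2.imwrite('pics/'+f,c['frame'][:,:,::-1])
    return c
def proj(c,X):
    p=np.asarray(c['R'])@np.asarray(X,float)+np.ravel(c['t']); q=np.asarray(c['camera_matrix'])@p; return q[:2]/q[2]
def back(c,uv,z):
    R=np.asarray(c['R']);t=np.ravel(c['t']);d=R.T@np.linalg.inv(c['camera_matrix'])@np.array([uv[0],uv[1],1.]);o=-R.T@t
    return o+d*(z-o[2])/d[2]
E
python3 - <<'E'
from h import *
s=bot.read_state();print(s['position'],s['tcp_rot'],s['force'],s['time_s'])
for n in ['top','side']:
    c=cap(n,n+'0.png'); print(n,-np.asarray(c['R']).T@np.ravel(c['t']))
    for k in ['vise','work','par_a','cup','spool','bottle']:
        print(k,[(np.round(d['at'],3).tolist(),round(d['confidence'],2)) for d in finder.recognise(n,k)][:4])
E
```

```text
[0.17762352 0.59848718 0.23856429] [[-9.58592125e-01  2.84780929e-01 -9.79785556e-04]
 [ 2.84782368e-01  9.58590149e-01 -1.98233700e-03]
 [ 3.74681009e-04 -2.17927829e-03 -9.99997555e-01]] [-0.53808958  0.36905666 -0.50195287] 0.0
top [ 0.34099201 -0.02454379  0.98165594]
vise [([0.585, -0.017, 0.037], 0.75)]
work [([0.594, 0.0, 0.109], 0.9), ([0.55, 0.043, 0.066], 0.37)]
par_a []
cup []
spool [([0.505, 0.271, 0.05], 0.86)]
bottle [([0.551, -0.339, 0.124], 0.74)]
side [ 0.13483446 -0.66582426  0.8514712 ]
vise [([0.574, -0.054, 0.036], 0.88)]
work [([0.596, -0.009, 0.105], 0.73)]
par_a [([0.308, 0.177, 0.015], 0.76), ([0.352, -0.12, 0.021], 0.7), ([0.555, 0.041, 0.059], 0.63), ([0.524, -0.003, 0.059], 0.47)]
cup [([0.606, 0.294, 0.036], 0.59)]
spool [([0.505, 0.265, 0.043], 0.59)]
bottle [([0.544, -0.364, 0.112], 0.8)]
```

View pics/top0.png

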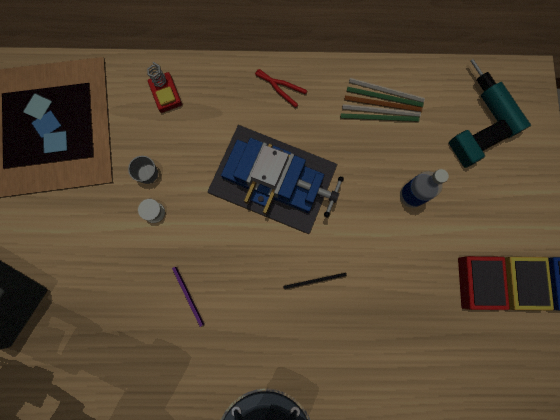

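View pics/side0.png

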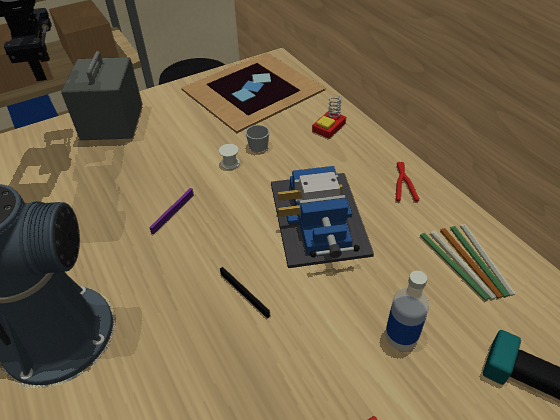

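Brass bars in the vise are at top-image (251,190) and (269,203). Those are the ones meant. The purple bar (188,296) and the black bar (315,281) on the bench are the look-alikes and stay untouched. I'll move above the vise's robot side for a wrist view.

Careful with the scale: shifts go in shares of 0.8 m and turns go in shares of 180 degrees. That gives: -0.46 m / 0.8 = -0.575, -0.06 m / 0.8 = -0.075.

play_rows([
  [[-0.2813,-0.2875,-0.0375,0,0,0],[-0.2813,-0.2875,-0.0375,0,0,0],[-0.2813,-0.2875,-0.0375,0,0,0],[-0.2813,-0.2875,-0.0375,0,0,0],[-0.5625,-0.575,-0.075,0,0,0],[-0.5625,-0.575,-0.075,0,0,0],[-0.5625,-0.575,-0.075,0,0,0],[-0.5625,-0.575,-0.075,0,0,0]],
], fingers=0.035)

```text
time_s: 1.37
position: [0.3334, 0.3039, 0.271]
tcp_rot: [[-0.959, 0.284, 0.001], [0.284, 0.959, 0.0], [-0.001, 0.001, -1.0]]
force: [0.7, 0.7, 1.0]
opening: 0.481
grasp_force: 0.0
```

```bash
python3 -c "
from h import *
s=bot.read_state();print(s['position'],s['time_s'],s['force'])"
```

```text
[0.33342228 0.30389301 0.27098841] 1.3667 [0.70377869 0.68191189 0.97616919]
```

To row units: -0.22 m / 0.8 = -0.275, -0.03 m / 0.8 = -0.0375, 3 degrees / 180 = 0.0167.

play_rows([
  [[-0.275,-0.275,-0.0375,0,0,0.0167],[-0.275,-0.275,-0.0375,0,0,0.0167],[-0.275,-0.275,-0.0375,0,0,0.0167],[-0.275,-0.275,-0.0375,0,0,0.0167],[-0.275,-0.275,-0.0375,0,0,0.0167],[-0.275,-0.275,-0.0375,0,0,0.0167],[-0.275,-0.275,-0.0375,0,0,0.0167],[-0.275,-0.275,-0.0375,0,0,0.0167]],
])

```text
time_s: 2.03
position: [0.484, 0.0278, 0.3015]
tcp_rot: [[-0.941, 0.338, 0.004], [0.338, 0.941, -0.002], [-0.005, -0.001, -1.0]]
force: [-0.7, 0.6, 0.1]
opening: 0.404
grasp_force: 0.0
```

```bash
python3 - <<'E'
from h import *
c=cap('wrist','w1.png'); R=np.asarray(c['R']); print(-R.T@np.ravel(c['t']),R[2], bot.read_state()['position'])
for k in ['vise','work','par_a']:
    print(k,[(np.round(d['at'],3).tolist(),round(d['confidence'],2),proj(c,d['at']).round()) for d in finder.recognise('wrist',k)][:4])
cv2.imwrite('pics/w1b.png',cv2.convertScaleAbs(cv2.resize(c['frame'],(784,588),interpolation=3),alpha=1.5,beta=10)[:,:,::-1])
np.savez('w1.npz',**c)
E
```

```text
[0.41737542 0.05324584 0.44775024] [ 0.24784941 -0.08898532 -0.96470321] [0.48576127 0.02595318 0.3016849 ]
vise [([0.555, -0.0, 0.023], 0.68, array([281., 236.]))]
work [([0.61, -0.004, 0.113], 0.68, array([293., 305.]))]
par_a [([0.35, -0.104, 0.023], 0.78, array([148., 117.])), ([0.348, 0.199, 0.021], 0.71, array([380.,  24.])), ([0.55, 0.041, 0.069], 0.54, array([311., 234.]))]
```

View pics/w1b.png

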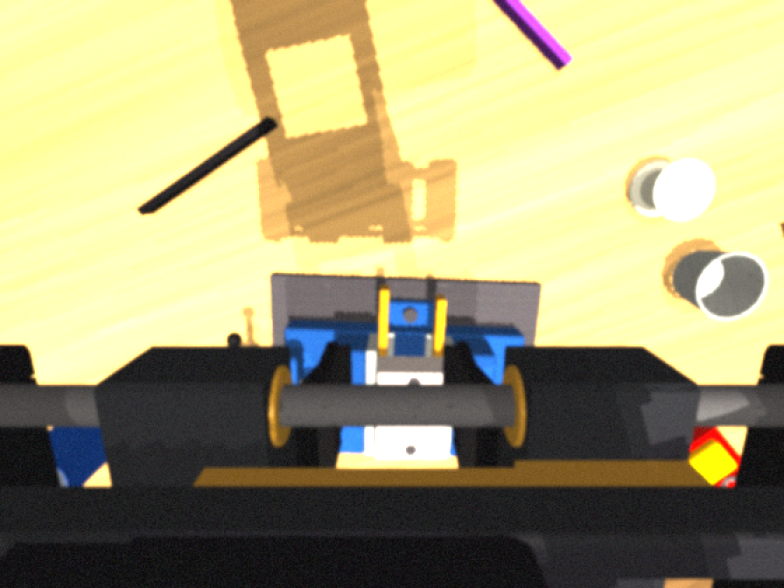

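The wrist view shows par_b's end at about (384,290) and par_a's at (441,297), both brass, with the gripper hiding the block. I'll go forward so the vise is unobscured.

To row units: -0.11 m / 0.8 = -0.1375, -0.08 m / 0.8 = -0.1.

play_rows([
  [[-0.05,0,0,0,0,0],[-0.1,0,0,0,0,0],[-0.1375,0,0,0,0,0],[-0.1375,0,0,0,0,0],[-0.1375,0,0,0,0,0],[-0.1375,0,0,0,0,0]],
])

```text
time_s: 2.73
position: [0.583, -0.0029, 0.2998]
tcp_rot: [[-0.943, 0.333, -0.003], [0.333, 0.943, 0.001], [0.003, -0.0, -1.0]]
force: [0.2, -0.2, 0.0]
opening: 0.405
grasp_force: 0.0
```

```bash
python3 - <<'E'
from h import *
c=cap('wrist'); print(bot.read_state()['position'])
f=c['frame'];np.savez('w2.npz',**c)
# crop upper 300 rows x 100..500
print(f.shape)
cv2.imwrite('pics/w2b.png',cv2.convertScaleAbs(cv2.resize(f[0:250,140:420],None,fx=2.4,fy=2.4,interpolation=3)[:, :800],alpha=1.3,beta=10)[:,:,::-1])
E
```

```text
[ 0.58282514 -0.00299758  0.30010029]
(420, 560, 3)
```

View pics/w2b.png

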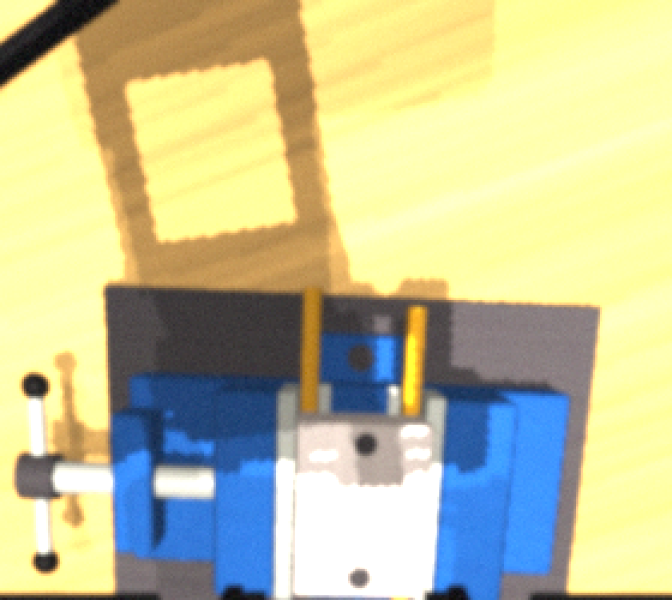

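par_b's end is at crop (313,288) and par_a's at (416,307). Both are brass bars standing in the vise, so these are the right ones. The block top spans x 300–434 from row 418. Next I'll take an enlarged crop for exact corners and get automatic estimates alongside.

```bash
python3 - <<'E'
from h import *
c=dict(np.load('w2.npz'));f=c['frame']
g=cv2.resize(f[110:255,200:385],None,fx=4,fy=4,interpolation=cv2.INTER_CUBIC)
for i in range(0,185,20): cv2.putText(g,str(200+i),(i*4,8),0,.3,(255,255,255));cv2.line(g,(i*4,8),(i*4,14),(255,0,0))
for j in range(0,145,10): cv2.putText(g,str(110+j),(0,j*4+3),0,.3,(255,0,0))
cv2.imwrite('pics/w2c.png',g[:,:,::-1])
E
```

```text
(no output)
```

View pics/w2c.png

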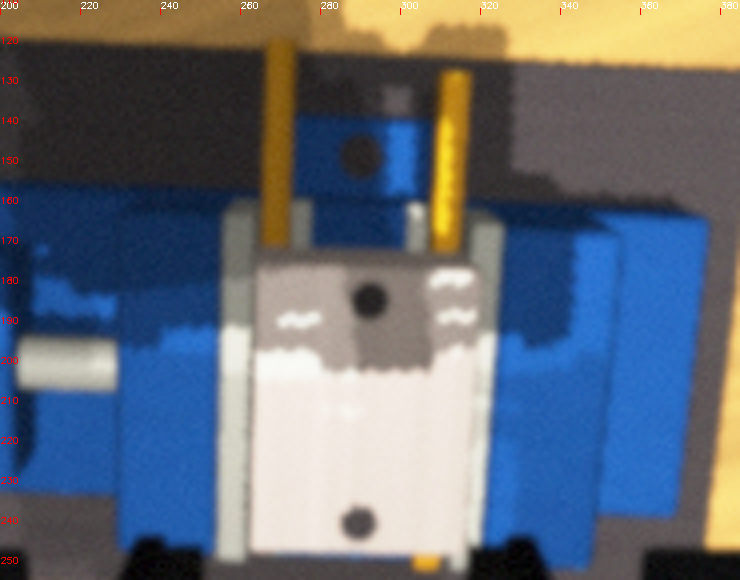

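```bash
cat > fit.py <<'E'
from h import *
from scipy.optimize import least_squares
c=dict(np.load('w2.npz'))
J=[(-50,-68,80,230,164),(50,-68,80,229.5,247),(50,72,80,348,252),(-50,72,80,355,168.5)]
B=[(-40,-30,264.5,176.5),(-40,30,319.5,176),(40,-30,262.5,248),(40,30,317,249)]
def T(p,X):
    a=p[2];X=np.asarray(X)/1000.
    return np.array([p[0]+X[0]*np.cos(a)-X[1]*np.sin(a),p[1]+X[0]*np.sin(a)+X[1]*np.cos(a),p[3]+X[2]])
def res(p):
    r=[]
    for x,y,z,u,v in J: r+=list(proj(c,T(p,(x,y,z)))-[u,v])
    for x,y,u,v in B: r+=list(proj(c,T(p,(x,y,93+p[4]*1000+p[5]*y)))-[u,v])
    return np.array(r+[(p[3]-.006)/.003,(p[4]-.007)/.002,p[5]/.04])
s=least_squares(res,[.59,0,-.35,.006,.007,0],loss='soft_l1')
p=s.x
if __name__=='__main__':
    print(p.round(4),np.degrees(p[2]));print(res(p).round(1))
    for n,uv in(('b',(270,120)),('a',(313.5,127.5)),('a_far',(306.5,252.5))):
        w=back(c,uv,p[3]+.057)-[p[0],p[1],0];a=p[2]
        print(n,(w[0]*np.cos(a)+w[1]*np.sin(a))*1e3,(-w[0]*np.sin(a)+w[1]*np.cos(a))*1e3)
    np.save('p.npy',p)
    st=bot.read_state();print(st['position'],np.degrees(np.arctan2(*st['tcp_rot'][:2,0][::-1])))
E
python3 fit.py
```

```text
[ 0.605  -0.0013 -0.3723  0.004   0.0071 -0.0086] -21.328836954448185
[ 0.1 -0.4  1.3  1.3  0.4 -0.   1.1 -0.6 -1.3 -0.2  0.3  2.2 -0.6 -0.6
 -1.7 -0.  -0.7  0.1 -0.2]
b -98.40474791648703 -25.83476271501655
a -91.83362914782064 24.227427751108763
a_far 61.37179482091347 24.190111430881515
[ 0.58282514 -0.00299758  0.30010029] 160.55943517582725
```

The fit agrees: par_b's near end is at x≈−98 mm and par_a's at ≈−92 mm (target −75). I'll set both fingers at y=±25 mm and push the two ends together.

To row units: 0.15 m / 0.8 = 0.1875, 0.14 m / 0.8 = 0.175, 1.9 degrees / 180 = 0.0106.

play_rows([
  [[0.05,0.0075,0,0,0,0.0106],[0.1,0.015,0,0,0,0.0106],[0.1275,0.0163,0.025,0,0,0.0106],[0.1275,0.0163,0.075,0,0,0.0106],[0.1275,0.0163,0.125,0,0,0.0106],[0.1275,0.0163,0.175,0,0,0.0106],[0.1275,0.0163,0.1875,0,0,0.0106],[0.1275,0.0163,0.1875,0,0,0.0106]],
], fingers=0.035)

```text
time_s: 3.45
position: [0.4888, 0.0429, 0.148]
tcp_rot: [[-0.931, 0.365, -0.008], [0.365, 0.931, 0.001], [0.008, -0.002, -1.0]]
force: [0.0, -0.5, 0.6]
opening: 0.406
grasp_force: 0.0
```

```bash
cat > where.py <<'E'
from h import *
p=np.load('p.npy');s=bot.read_state();w=s['position']-[p[0],p[1],p[3]];a=p[2]
print('vise mm',(np.array([w[0]*np.cos(a)+w[1]*np.sin(a),-w[0]*np.sin(a)+w[1]*np.cos(a),w[2]])*1e3).round(1),'yaw err',np.degrees(np.arctan2(*s['tcp_rot'][:2,0][::-1]))-180-np.degrees(a),s['opening']*87,np.round(s['force'],1),s['time_s'])
E
python3 where.py
```

```text
vise mm [-124.3   -1.1  144. ] yaw err -0.05517193167934664 35.29201309723147 [ 0.  -0.5  0.6] 3.45
```

To row units: 0.082 m / 0.8 = 0.1025, 0.001 m / 0.8 = 0.0013.

play_rows([
  [[0,0.0013,0.0375,0,0,0],[0,0.0013,0.075,0,0,0],[0,0.0013,0.1025,0,0,0],[0,0.0013,0.1025,0,0,0],[0,0.0013,0.1025,0,0,0]],
])

```text
time_s: 3.87
position: [0.493, 0.043, 0.0692]
tcp_rot: [[-0.931, 0.365, -0.001], [0.365, 0.931, 0.0], [0.001, -0.0, -1.0]]
force: [-0.3, -0.6, -0.1]
opening: 0.406
grasp_force: 0.0
```

```bash
python3 - <<'E'
import where
from h import *
c=cap('wrist');f=c['frame']
cv2.imwrite('pics/w3.png',f[:,:,::-1]); np.savez('w3.npz',**c)
E
```

```text
vise mm [-120.4    0.5   65.3] yaw err -0.08197168807304678 35.32762033164015 [-0.3 -0.6 -0.1] 3.8667
```

View pics/w3.png

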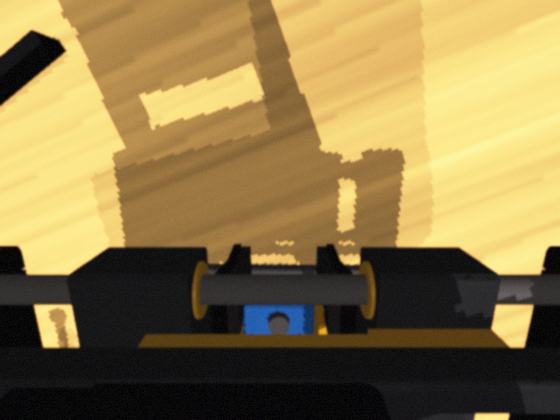

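The gripper straddles the bar ends: a brass end shows at (322,330), just past the right finger. Pushing in gently.

To row units: -0.028 m / 0.8 = -0.035, -0.024 m / 0.8 = -0.03.

play_rows([
  [[-0.0063,0,0,0,0,0],[-0.0125,0,0,0,0,0],[-0.0188,0,0,0,0,0],[-0.025,0,0,0,0,0],[-0.03,0,0,0,0,0],[-0.035,0,0,0,0,0],[-0.035,0,0,0,0,0],[-0.035,0,0,0,0,0]],
])

```text
time_s: 4.58
position: [0.5202, 0.032, 0.0685]
tcp_rot: [[-0.931, 0.366, 0.002], [0.366, 0.931, -0.0], [-0.002, 0.0, -1.0]]
force: [-0.7, 0.1, 1.0]
opening: 0.401
grasp_force: 0.5
```

```bash
python3 where.py
```

```text
vise mm [-91.1   0.2  64.5] yaw err -0.1229667531023253 34.899329673662365 [-0.7  0.1  1. ] 4.5833
```

To row units: -0.005 m / 0.8 = -0.0063, -0.002 m / 0.8 = -0.0025.

play_rows([
  [[-0.0025,0,0,0,0,0],[-0.005,0,0,0,0,0],[-0.0063,0,0,0,0,0],[-0.0063,0,0,0,0,0]],
])

```text
time_s: 4.92
position: [0.5241, 0.0305, 0.0684]
tcp_rot: [[-0.931, 0.366, -0.0], [0.366, 0.931, -0.0], [0.0, -0.0, -1.0]]
force: [-2.0, 0.7, 1.0]
opening: 0.403
grasp_force: 1.5
```

```bash
python3 where.py
```

```text
vise mm [-86.9   0.2  64.5] yaw err -0.11501241266423534 35.02498327406173 [-2.   0.7  1. ] 4.9167
```

To row units: -0.23 m / 0.8 = -0.2875, -0.19 m / 0.8 = -0.2375.

play_rows([
  [[0.025,0,0,0,0,0],[0.0375,0,-0.0375,0,0,0],[0.025,0,-0.0875,0,0,0],[-0.025,0,-0.1375,0,0,0],[-0.05,0,-0.1875,0,0,0],[-0.075,0,-0.2375,0,0,0],[-0.1,0,-0.2875,0,0,0],[-0.1,0,-0.2875,0,0,0]],
])

```text
time_s: 5.58
position: [0.6039, -0.0006, 0.3042]
tcp_rot: [[-0.93, 0.366, 0.014], [0.366, 0.931, -0.003], [-0.014, 0.002, -1.0]]
force: [-0.7, -1.4, 0.4]
opening: 0.402
grasp_force: 0.0
```

```bash
python3 - <<'E'
import where
from h import *
c=cap('wrist');f=c['frame'];np.savez('w4.npz',**c)
p=np.load('p.npy')
from fit import T
for X in [(-75,-25,57),(-75,25,57),(-50,-68,80),(50,72,80)]: print(proj(c,T(p,X)).round(1))
g=cv2.resize(f[110:255,200:385],None,fx=4,fy=4,interpolation=cv2.INTER_CUBIC)
for i in range(0,185,20): cv2.putText(g,str(200+i),(i*4,8),0,.3,(255,255,255));cv2.line(g,(i*4,8),(i*4,14),(255,0,0))
for j in range(0,145,10): cv2.putText(g,str(110+j),(0,j*4+3),0,.3,(255,0,0))
cv2.imwrite('pics/w4.png',g[:,:,::-1])
E
```

```text
vise mm [-1.300e+00  3.000e-01  3.003e+02] yaw err -0.15187946482085835 35.009390419932615 [-0.7 -1.4  0.4] 5.5833
[259.5 121.2]
[302.9 121.1]
[219.5 144.8]
[342.1 230.5]
```

View pics/w4.png

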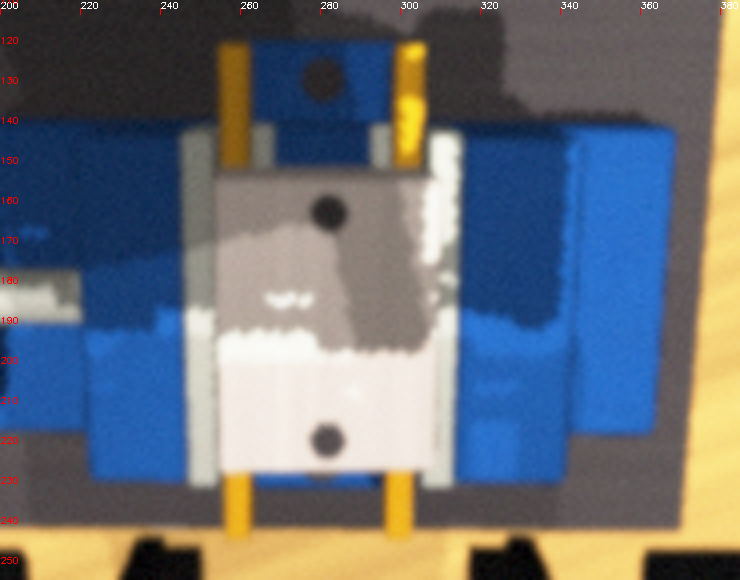

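Both bars now stick out at each end: near ends at (258.5,120.5) and (302,120.5), far ends at rows ≈244. The model predicted row ≈121 for the goal. Now checking the centring numerically.

```bash
python3 - <<'E'
from h import *
c=dict(np.load('w4.npz'));p=np.load('p.npy');a=p[2]
def v(uv,h):
    w=back(c,uv,p[3]+h/1e3)-[p[0],p[1],0];return [round(float(q)*1e3,1) for q in(w[0]*np.cos(a)+w[1]*np.sin(a),-w[0]*np.sin(a)+w[1]*np.cos(a))]
for n,uv,h in[('b near',(258.5,120.5),57),('b far',(259,244.2),57),('a near',(302.5,120.7),57),('a far',(299.5,244.2),57),
 ('jawL near',(248,143),80),('jawL far',(250.5,231.5),80),('jawR near',(312,143),80),('jawR far',(309.5,231.5),80),
 ('blk near',(255,154),100),('blk far',(255,227.5),100),('blk nearR',(305,154),100),('blk farR',(305,227.5),100)]: print(n,v(uv,h))
E
```

```text
b near [-75.8, -26.1]
b far [76.1, -28.8]
a near [-75.5, 24.5]
a far [76.2, 22.9]
jawL near [-51.9, -36.6]
jawL far [51.0, -36.8]
jawR near [-51.7, 34.0]
jawR far [51.2, 33.3]
blk near [-41.7, -27.5]
blk far [39.5, -29.5]
blk nearR [-41.6, 25.1]
blk farR [39.6, 26.4]
```

Bars are centred within about 1 mm. Closing the fingers and going above the block at y=+20.

To row units: 0.168 m / 0.8 = 0.21, 0.165 m / 0.8 = 0.2063.

play_rows([
  [[-0.0013,0.025,0.05,0,0,0],[-0.0013,0.025,0.1,0,0,0],[-0.0013,0.025,0.15,0,0,0],[-0.0013,0.025,0.1875,0,0,0],[-0.0013,0.025,0.2063,0,0,0],[-0.0013,0.025,0.21,0,0,0],[-0.0013,0.025,0.21,0,0,0],[-0.0013,0.025,0.21,0,0,0]],
], fingers=0.0)

```text
time_s: 6.3
position: [0.6083, 0.0191, 0.1314]
tcp_rot: [[-0.931, 0.366, 0.003], [0.366, 0.931, -0.001], [-0.003, 0.001, -1.0]]
force: [0.9, 0.1, 0.3]
opening: 0.008
grasp_force: 0.0
```

```bash
python3 where.py
```

```text
vise mm [ -4.4  20.2 127.4] yaw err -0.12093477429603894 0.7021110519844692 [0.9 0.1 0.3] 6.3
```

To row units: 0.006 m / 0.8 = 0.0075, -0.004 m / 0.8 = -0.005.

play_rows([
  [[-0.005,0,0.0013,0,0,0],[-0.005,0,0.0025,0,0,0],[-0.005,0,0.0038,0,0,0],[-0.005,0,0.005,0,0,0],[-0.005,0,0.0063,0,0,0],[-0.005,0,0.0075,0,0,0],[-0.005,0,0.0075,0,0,0]],
])

```text
time_s: 6.88
position: [0.6105, 0.018, 0.1247]
tcp_rot: [[-0.931, 0.366, 0.0], [0.366, 0.931, -0.0], [-0.0, 0.0, -1.0]]
force: [-0.9, 0.9, 0.6]
opening: 0.003
grasp_force: 0.5
```

To row units: 0.002 m / 0.8 = 0.0025, 0.0015 m / 0.8 = 0.0019.

play_rows([
  [[0,0,0.0006,0,0,0],[0,0,0.0013,0,0,0],[0,0,0.0019,0,0,0],[0,0,0.0025,0,0,0],[0,0,0.0025,0,0,0]],
])

```text
time_s: 7.3
position: [0.6106, 0.018, 0.124]
tcp_rot: [[-0.931, 0.365, 0.001], [0.365, 0.931, -0.0], [-0.001, -0.0, -1.0]]
force: [-2.7, 0.5, 8.4]
opening: 0.004
grasp_force: 4.5
```

play_rows([
  [[0,0,0.0006,0,0,0],[0,0,0.0013,0,0,0],[0,0,0.0013,0,0,0],[0,0,0.0013,0,0,0]],
])

```text
time_s: 7.63
position: [0.6106, 0.018, 0.1231]
tcp_rot: [[-0.931, 0.365, 0.001], [0.365, 0.931, -0.0], [-0.001, -0.0, -1.0]]
force: [-3.2, 0.2, 10.1]
opening: 0.001
grasp_force: 4.8
```

To row units: 0.001 m / 0.8 = 0.0013, 0.0005 m / 0.8 = 0.0006.

play_rows([
  [[0,0,0.0006,0,0,0],[0,0,0.0013,0,0,0],[0,0,0.0013,0,0,0],[0,0,0.0013,0,0,0]],
])

```text
time_s: 7.97
position: [0.6106, 0.018, 0.1222]
tcp_rot: [[-0.931, 0.365, 0.001], [0.365, 0.931, -0.0], [-0.001, -0.0, -1.0]]
force: [-2.5, -0.4, 8.8]
opening: 0.002
grasp_force: 4.9
```

To row units: 0.0015 m / 0.8 = 0.0019, 0.001 m / 0.8 = 0.0013.

play_rows([
  [[0,0,0.0006,0,0,0],[0,0,0.0013,0,0,0],[0,0,0.0019,0,0,0],[0,0,0.0019,0,0,0],[0,0,0.0019,0,0,0]],
])

```text
time_s: 8.38
position: [0.6106, 0.018, 0.1207]
tcp_rot: [[-0.931, 0.365, 0.001], [0.365, 0.931, -0.0], [-0.001, -0.0, -1.0]]
force: [-2.8, -0.1, 10.0]
opening: 0.004
grasp_force: 4.9
```

play_rows([
  [[0,0,0.0006,0,0,0],[0,0,0.0013,0,0,0],[0,0,0.0013,0,0,0],[0,0,0.0013,0,0,0]],
])

```text
time_s: 8.72
position: [0.6106, 0.018, 0.1201]
tcp_rot: [[-0.931, 0.365, 0.001], [0.365, 0.931, -0.0], [-0.001, -0.0, -1.0]]
force: [-2.5, 0.8, 11.9]
opening: 0.003
grasp_force: 6.0
```

To row units: 0.001 m / 0.8 = 0.0013, 0.0005 m / 0.8 = 0.0006.

play_rows([
  [[0,0,0.0006,0,0,0],[0,0,0.0013,0,0,0],[0,0,0.0013,0,0,0],[0,0,0.0013,0,0,0]],
])

```text
time_s: 9.05
position: [0.6106, 0.018, 0.1198]
tcp_rot: [[-0.931, 0.365, 0.001], [0.365, 0.931, -0.0], [-0.001, -0.0, -1.0]]
force: [-4.3, 0.3, 15.9]
opening: 0.008
grasp_force: 7.7
```

To row units: 0.0005 m / 0.8 = 0.0006.

play_rows([
  [[0,0,0.0006,0,0,0],[0,0,0.0006,0,0,0],[0,0,0.0006,0,0,0]],
])

```text
time_s: 9.3
position: [0.6106, 0.018, 0.1196]
tcp_rot: [[-0.931, 0.365, 0.001], [0.365, 0.931, -0.001], [-0.001, -0.0, -1.0]]
force: [-4.3, -0.2, 16.4]
opening: 0.004
grasp_force: 8.6
```

To row units: 0.001 m / 0.8 = 0.0013, 0.0005 m / 0.8 = 0.0006.

play_rows([
  [[0,0,0.0006,0,0,0],[0,0,0.0013,0,0,0],[0,0,0.0013,0,0,0]],
])

```text
time_s: 9.55
position: [0.6106, 0.018, 0.1192]
tcp_rot: [[-0.931, 0.365, 0.001], [0.365, 0.931, -0.001], [-0.001, -0.0, -1.0]]
force: [-5.6, 0.7, 21.0]
opening: 0.004
grasp_force: 10.3
```

To row units: 0.0005 m / 0.8 = 0.0006.

play_rows([
  [[0,0,0.0006,0,0,0],[0,0,0.0006,0,0,0],[0,0,0.0006,0,0,0]],
])

```text
time_s: 9.8
position: [0.6106, 0.018, 0.1191]
tcp_rot: [[-0.931, 0.365, 0.001], [0.365, 0.931, -0.001], [-0.002, -0.0, -1.0]]
force: [-6.3, 0.1, 21.8]
opening: 0.008
grasp_force: 11.1
```

To row units: 0.0005 m / 0.8 = 0.0006.

play_rows([
  [[0,0,0.0006,0,0,0],[0,0,0.0006,0,0,0],[0,0,0.0006,0,0,0]],
])

```text
time_s: 10.05
position: [0.6106, 0.018, 0.1189]
tcp_rot: [[-0.931, 0.365, 0.002], [0.365, 0.931, -0.001], [-0.002, -0.0, -1.0]]
force: [-5.4, -1.2, 23.9]
opening: 0.009
grasp_force: 12.0
```

To row units: 0.0004 m / 0.8 = 0.0005.

play_rows([
  [[0,0,0.0005,0,0,0],[0,0,0.0005,0,0,0],[0,0,0.0005,0,0,0]],
])

```text
time_s: 10.3
position: [0.6107, 0.018, 0.1188]
tcp_rot: [[-0.931, 0.365, 0.002], [0.365, 0.931, -0.001], [-0.002, -0.0, -1.0]]
force: [-6.8, 1.1, 25.4]
opening: 0.004
grasp_force: 12.8
```

The y=+20 side bears at 25 N. Now the y=−20 side, which should be the high one.

To row units: -0.04 m / 0.8 = -0.05, -0.018 m / 0.8 = -0.0225.

play_rows([
  [[0,0,-0.0125,0,0,0],[0,-0.0125,-0.0225,0,0,0],[0,-0.0375,-0.0225,0,0,0],[0,-0.05,-0.0225,0,0,0],[0,-0.05,-0.0225,0,0,0],[0,-0.05,-0.0225,0,0,0]],
])

```text
time_s: 10.8
position: [0.5955, -0.0199, 0.1316]
tcp_rot: [[-0.93, 0.368, -0.001], [0.368, 0.93, 0.001], [0.001, 0.0, -1.0]]
force: [0.0, 0.3, 0.5]
opening: 0.003
grasp_force: 0.0
```

To row units: 0.005 m / 0.8 = 0.0063, 0.003 m / 0.8 = 0.0038.

play_rows([
  [[0,0,0.0013,0,0,0],[0,0,0.0025,0,0,0],[0,0,0.0038,0,0,0],[0,0,0.005,0,0,0],[0,0,0.0063,0,0,0],[0,0,0.0063,0,0,0]],
])

```text
time_s: 11.3
position: [0.5957, -0.0189, 0.1267]
tcp_rot: [[-0.931, 0.365, -0.001], [0.365, 0.931, 0.0], [0.001, -0.0, -1.0]]
force: [0.5, -0.2, 0.4]
opening: 0.007
grasp_force: 0.0
```

To row units: 0.002 m / 0.8 = 0.0025, 0.001 m / 0.8 = 0.0013.

play_rows([
  [[0,0,0.0006,0,0,0],[0,0,0.0013,0,0,0],[0,0,0.0019,0,0,0],[0,0,0.0025,0,0,0],[0,0,0.0025,0,0,0]],
])

```text
time_s: 11.72
position: [0.5958, -0.0192, 0.125]
tcp_rot: [[-0.931, 0.366, -0.0], [0.366, 0.931, 0.0], [0.0, -0.0, -1.0]]
force: [-0.4, 0.2, 0.2]
opening: 0.007
grasp_force: 0.0
```

To row units: 0.0015 m / 0.8 = 0.0019, 0.001 m / 0.8 = 0.0013.

play_rows([
  [[0,0,0.0006,0,0,0],[0,0,0.0013,0,0,0],[0,0,0.0019,0,0,0],[0,0,0.0019,0,0,0]],
])

```text
time_s: 12.05
position: [0.5958, -0.0192, 0.1235]
tcp_rot: [[-0.931, 0.366, -0.0], [0.366, 0.931, 0.0], [0.0, -0.0, -1.0]]
force: [-0.7, 0.3, -0.2]
opening: 0.008
grasp_force: 0.0
```

To row units: 0.002 m / 0.8 = 0.0025, 0.0015 m / 0.8 = 0.0019.

play_rows([
  [[0,0,0.0006,0,0,0],[0,0,0.0013,0,0,0],[0,0,0.0019,0,0,0],[0,0,0.0025,0,0,0],[0,0,0.0025,0,0,0]],
])

```text
time_s: 12.47
position: [0.5958, -0.0192, 0.1215]
tcp_rot: [[-0.931, 0.366, -0.0], [0.366, 0.931, 0.0], [0.0, -0.0, -1.0]]
force: [-0.2, 0.1, 0.3]
opening: 0.005
grasp_force: 0.0
```

To row units: 0.001 m / 0.8 = 0.0013, 0.0005 m / 0.8 = 0.0006.

play_rows([
  [[0,0,0.0006,0,0,0],[0,0,0.0013,0,0,0],[0,0,0.0013,0,0,0],[0,0,0.0013,0,0,0]],
])

```text
time_s: 12.8
position: [0.5958, -0.0195, 0.1211]
tcp_rot: [[-0.931, 0.365, -0.0], [0.365, 0.931, -0.001], [-0.0, -0.001, -1.0]]
force: [-1.8, -1.6, 4.4]
opening: 0.006
grasp_force: 2.3
```

To row units: 0.001 m / 0.8 = 0.0013, 0.0005 m / 0.8 = 0.0006.

play_rows([
  [[0,0,0.0006,0,0,0],[0,0,0.0013,0,0,0],[0,0,0.0013,0,0,0],[0,0,0.0013,0,0,0]],
])

```text
time_s: 13.13
position: [0.5957, -0.0198, 0.1208]
tcp_rot: [[-0.931, 0.365, -0.0], [0.365, 0.931, -0.001], [-0.0, -0.001, -1.0]]
force: [-3.3, -1.1, 8.7]
opening: 0.004
grasp_force: 4.6
```

play_rows([
  [[0,0,0.0006,0,0,0],[0,0,0.0013,0,0,0],[0,0,0.0013,0,0,0],[0,0,0.0013,0,0,0]],
])

```text
time_s: 13.47
position: [0.5956, -0.02, 0.1206]
tcp_rot: [[-0.931, 0.365, -0.0], [0.365, 0.931, -0.002], [-0.001, -0.002, -1.0]]
force: [-4.5, -2.5, 14.4]
opening: 0.004
grasp_force: 6.9
```

To row units: 0.001 m / 0.8 = 0.0013, 0.0005 m / 0.8 = 0.0006.

play_rows([
  [[0,0,0.0006,0,0,0],[0,0,0.0013,0,0,0],[0,0,0.0013,0,0,0]],
])

```text
time_s: 13.72
position: [0.5955, -0.0202, 0.1201]
tcp_rot: [[-0.931, 0.365, -0.0], [0.365, 0.931, -0.002], [-0.001, -0.002, -1.0]]
force: [-5.3, -2.9, 17.1]
opening: 0.008
grasp_force: 8.5
```

To row units: 0.0005 m / 0.8 = 0.0006.

play_rows([
  [[0,0,0.0006,0,0,0],[0,0,0.0006,0,0,0],[0,0,0.0006,0,0,0]],
])

```text
time_s: 13.97
position: [0.5955, -0.0204, 0.1198]
tcp_rot: [[-0.931, 0.365, -0.0], [0.365, 0.931, -0.002], [-0.001, -0.002, -1.0]]
force: [-6.2, -4.1, 18.3]
opening: 0.009
grasp_force: 9.0
```

To row units: 0.001 m / 0.8 = 0.0013, 0.0005 m / 0.8 = 0.0006.

play_rows([
  [[0,0,0.0006,0,0,0],[0,0,0.0013,0,0,0],[0,0,0.0013,0,0,0],[0,0,0.0013,0,0,0]],
])

```text
time_s: 14.3
position: [0.5954, -0.0205, 0.1195]
tcp_rot: [[-0.931, 0.365, -0.0], [0.365, 0.931, -0.003], [-0.001, -0.003, -1.0]]
force: [-7.3, -3.6, 22.4]
opening: 0.008
grasp_force: 11.0
```

To row units: 0.0005 m / 0.8 = 0.0006.

play_rows([
  [[0,0,0.0006,0,0,0],[0,0,0.0006,0,0,0],[0,0,0.0006,0,0,0]],
])

```text
time_s: 14.55
position: [0.5954, -0.0206, 0.1194]
tcp_rot: [[-0.931, 0.365, -0.0], [0.365, 0.931, -0.003], [-0.001, -0.003, -1.0]]
force: [-8.2, -3.6, 23.4]
opening: 0.005
grasp_force: 12.0
```

To row units: 0.0005 m / 0.8 = 0.0006.

play_rows([
  [[0,0,0.0006,0,0,0],[0,0,0.0006,0,0,0],[0,0,0.0006,0,0,0]],
])

```text
time_s: 14.8
position: [0.5954, -0.0207, 0.1192]
tcp_rot: [[-0.931, 0.365, -0.0], [0.365, 0.931, -0.003], [-0.001, -0.003, -1.0]]
force: [-9.7, -4.2, 25.9]
opening: 0.009
grasp_force: 13.0
```

To row units: 0.04 m / 0.8 = 0.05, -0.009 m / 0.8 = -0.0113.

play_rows([
  [[0,0,-0.01,0,0,0],[0,0.0125,-0.0113,0,0,0],[0,0.0375,-0.0113,0,0,0],[0,0.05,-0.0113,0,0,0],[0,0.05,-0.0113,0,0,0],[0,0.05,-0.0113,0,0,0]],
])

```text
time_s: 15.3
position: [0.6103, 0.019, 0.1232]
tcp_rot: [[-0.932, 0.364, -0.001], [0.364, 0.932, -0.0], [0.001, -0.0, -1.0]]
force: [0.3, -0.7, -0.4]
opening: 0.005
grasp_force: 0.0
```

```bash
python3 where.py
```

```text
vise mm [ -2.4  20.9 119.3] yaw err 0.00485439654745079 0.47846962727164977 [ 0.3 -0.7 -0.4] 15.3
```

To row units: 0.004 m / 0.8 = 0.005, 0.0034 m / 0.8 = 0.0043.

play_rows([
  [[0,0,0.0009,0,0,0],[0,0,0.0018,0,0,0],[0,0,0.0025,0,0,0],[0,0,0.0034,0,0,0],[0,0,0.0043,0,0,0],[0,0,0.005,0,0,0],[0,0,0.005,0,0,0]],
])

```text
time_s: 15.88
position: [0.6104, 0.0178, 0.12]
tcp_rot: [[-0.931, 0.366, -0.0], [0.366, 0.931, 0.0], [0.0, -0.0, -1.0]]
force: [-1.0, 0.1, -0.4]
opening: 0.003
grasp_force: 0.0
```

To row units: 0.002 m / 0.8 = 0.0025, 0.0015 m / 0.8 = 0.0019.

play_rows([
  [[0,0,0.0006,0,0,0],[0,0,0.0013,0,0,0],[0,0,0.0019,0,0,0],[0,0,0.0025,0,0,0],[0,0,0.0025,0,0,0]],
])

```text
time_s: 16.3
position: [0.6106, 0.0179, 0.1191]
tcp_rot: [[-0.931, 0.365, 0.0], [0.365, 0.931, -0.0], [-0.001, -0.0, -1.0]]
force: [-1.2, 0.4, 6.4]
opening: 0.003
grasp_force: 2.9
```

To row units: 0.001 m / 0.8 = 0.0013, 0.0005 m / 0.8 = 0.0006.

play_rows([
  [[0,0,0.0006,0,0,0],[0,0,0.0013,0,0,0],[0,0,0.0013,0,0,0],[0,0,0.0013,0,0,0]],
])

```text
time_s: 16.63
position: [0.6106, 0.018, 0.1191]
tcp_rot: [[-0.931, 0.365, 0.001], [0.365, 0.931, -0.0], [-0.001, -0.0, -1.0]]
force: [-3.5, 1.2, 11.4]
opening: 0.007
grasp_force: 5.4
```

play_rows([
  [[0,0,0.0006,0,0,0],[0,0,0.0013,0,0,0],[0,0,0.0019,0,0,0],[0,0,0.0025,0,0,0],[0,0,0.0025,0,0,0]],
])

```text
time_s: 17.05
position: [0.6106, 0.018, 0.119]
tcp_rot: [[-0.931, 0.365, 0.001], [0.365, 0.931, -0.001], [-0.001, -0.0, -1.0]]
force: [-5.8, -0.2, 20.6]
opening: 0.008
grasp_force: 10.4
```

To row units: 0.0007 m / 0.8 = 0.0009, 0.0005 m / 0.8 = 0.0006.

play_rows([
  [[0,0,0.0006,0,0,0],[0,0,0.0009,0,0,0],[0,0,0.0009,0,0,0],[0,0,0.0009,0,0,0]],
])

```text
time_s: 17.38
position: [0.6107, 0.0181, 0.1188]
tcp_rot: [[-0.931, 0.365, 0.002], [0.365, 0.931, -0.001], [-0.002, 0.0, -1.0]]
force: [-7.7, 0.3, 24.7]
opening: 0.011
grasp_force: 11.9
```

play_rows([
  [[0,0,0.0005,0,0,0],[0,0,0.0005,0,0,0],[0,0,0.0005,0,0,0]],
])

```text
time_s: 17.63
position: [0.6107, 0.0182, 0.1188]
tcp_rot: [[-0.931, 0.365, 0.002], [0.365, 0.931, -0.0], [-0.002, 0.0, -1.0]]
force: [-8.0, 0.7, 25.4]
opening: 0.006
grasp_force: 12.8
```

To row units: -0.04 m / 0.8 = -0.05, -0.03 m / 0.8 = -0.0375.

play_rows([
  [[0,0,-0.01,0,0,0],[0,-0.0125,-0.0113,0,0,0],[0,-0.0375,-0.0113,0,0,0],[0,-0.05,-0.0113,0,0,0],[0,-0.05,-0.0113,0,0,0],[0,-0.05,-0.0113,0,0,0]],
])

```text
time_s: 18.13
position: [0.5955, -0.0199, 0.1224]
tcp_rot: [[-0.93, 0.368, -0.001], [0.368, 0.93, 0.001], [0.001, 0.0, -1.0]]
force: [0.5, -1.0, -0.2]
opening: 0.009
grasp_force: 0.0
```

To row units: 0.004 m / 0.8 = 0.005, 0.0034 m / 0.8 = 0.0043.

play_rows([
  [[0,0,0.0009,0,0,0],[0,0,0.0018,0,0,0],[0,0,0.0025,0,0,0],[0,0,0.0034,0,0,0],[0,0,0.0043,0,0,0],[0,0,0.005,0,0,0],[0,0,0.005,0,0,0]],
])

```text
time_s: 18.72
position: [0.596, -0.0188, 0.1196]
tcp_rot: [[-0.931, 0.365, 0.0], [0.365, 0.931, 0.0], [-0.0, 0.0, -1.0]]
force: [-1.2, 2.0, 4.4]
opening: 0.005
grasp_force: 2.0
```

play_rows([
  [[0,0,0.0009,0,0,0],[0,0,0.0018,0,0,0],[0,0,0.0025,0,0,0],[0,0,0.0033,0,0,0],[0,0,0.0038,0,0,0],[0,0,0.0038,0,0,0]],
])

```text
time_s: 19.22
position: [0.596, -0.0191, 0.1193]
tcp_rot: [[-0.931, 0.365, 0.001], [0.365, 0.931, -0.0], [-0.001, -0.0, -1.0]]
force: [-6.1, 0.2, 19.0]
opening: 0.007
grasp_force: 9.8
```

To row units: 0.001 m / 0.8 = 0.0013, 0.0005 m / 0.8 = 0.0006.

play_rows([
  [[0,0,0.0006,0,0,0],[0,0,0.0013,0,0,0],[0,0,0.0013,0,0,0],[0,0,0.0013,0,0,0]],
])

```text
time_s: 19.55
position: [0.5959, -0.0191, 0.1191]
tcp_rot: [[-0.931, 0.365, 0.001], [0.365, 0.931, -0.001], [-0.001, -0.0, -1.0]]
force: [-6.9, 2.0, 24.5]
opening: 0.007
grasp_force: 12.3
```

Slight extra, then the middle.

To row units: 0.0004 m / 0.8 = 0.0005.

play_rows([
  [[0,0,0.0005,0,0,0],[0,0,0.0005,0,0,0],[0,0,0.0005,0,0,0]],
])

```text
time_s: 19.8
position: [0.5959, -0.0192, 0.1191]
tcp_rot: [[-0.931, 0.365, 0.001], [0.365, 0.931, -0.001], [-0.002, -0.0, -1.0]]
force: [-7.5, 0.8, 26.3]
opening: 0.005
grasp_force: 13.3
```

To row units: 0.02 m / 0.8 = 0.025, 0.01 m / 0.8 = 0.0125.

play_rows([
  [[0,0,-0.01,0,0,0],[0,0.0125,-0.0113,0,0,0],[0,0.025,-0.0113,0,0,0],[0,0.025,-0.0113,0,0,0],[0,0.025,-0.0113,0,0,0]],
])

```text
time_s: 20.22
position: [0.6031, 0.0005, 0.1227]
tcp_rot: [[-0.931, 0.364, -0.001], [0.364, 0.931, 0.0], [0.001, -0.0, -1.0]]
force: [0.2, 0.5, -0.1]
opening: 0.003
grasp_force: 0.0
```

To row units: 0.004 m / 0.8 = 0.005, 0.0034 m / 0.8 = 0.0043.

play_rows([
  [[0,0,0.0009,0,0,0],[0,0,0.0018,0,0,0],[0,0,0.0025,0,0,0],[0,0,0.0034,0,0,0],[0,0,0.0043,0,0,0],[0,0,0.005,0,0,0],[0,0,0.005,0,0,0]],
])

```text
time_s: 20.8
position: [0.6031, -0.0007, 0.1194]
tcp_rot: [[-0.931, 0.366, -0.0], [0.366, 0.931, 0.0], [0.0, -0.0, -1.0]]
force: [-0.8, 0.2, 0.3]
opening: 0.004
grasp_force: 0.0
```

To row units: 0.003 m / 0.8 = 0.0038, 0.0026 m / 0.8 = 0.0033.

play_rows([
  [[0,0,0.0009,0,0,0],[0,0,0.0018,0,0,0],[0,0,0.0025,0,0,0],[0,0,0.0033,0,0,0],[0,0,0.0038,0,0,0],[0,0,0.0038,0,0,0]],
])

```text
time_s: 21.3
position: [0.6032, -0.0007, 0.1192]
tcp_rot: [[-0.931, 0.365, 0.001], [0.365, 0.931, -0.001], [-0.001, -0.0, -1.0]]
force: [-4.0, -0.1, 13.4]
opening: 0.005
grasp_force: 7.1
```

To row units: 0.0015 m / 0.8 = 0.0019, 0.001 m / 0.8 = 0.0013.

play_rows([
  [[0,0,0.0006,0,0,0],[0,0,0.0013,0,0,0],[0,0,0.0019,0,0,0],[0,0,0.0019,0,0,0],[0,0,0.0019,0,0,0]],
])

```text
time_s: 21.72
position: [0.6033, -0.0007, 0.1191]
tcp_rot: [[-0.931, 0.365, 0.001], [0.365, 0.931, -0.001], [-0.002, -0.0, -1.0]]
force: [-5.8, 1.2, 22.0]
opening: 0.011
grasp_force: 10.9
```

To row units: 0.0009 m / 0.8 = 0.0011, 0.0005 m / 0.8 = 0.0006.

play_rows([
  [[0,0,0.0006,0,0,0],[0,0,0.0011,0,0,0],[0,0,0.0011,0,0,0],[0,0,0.0011,0,0,0]],
])

```text
time_s: 22.05
position: [0.6033, -0.0007, 0.1191]
tcp_rot: [[-0.931, 0.365, 0.002], [0.365, 0.931, -0.001], [-0.002, -0.0, -1.0]]
force: [-7.3, 0.6, 26.4]
opening: 0.004
grasp_force: 13.2
```

To row units: -0.185 m / 0.8 = -0.2313, -0.17 m / 0.8 = -0.2125.

play_rows([
  [[0,0,-0.0125,0,0,0],[0,0,-0.0625,0,0,0],[0,0,-0.1125,0,0,0],[0,0,-0.1625,0,0,0],[0,0,-0.2125,0,0,0],[0,0,-0.2313,0,0,0],[0,0,-0.2313,0,0,0],[0,0,-0.2313,0,0,0]],
])

```text
time_s: 22.72
position: [0.6034, -0.0006, 0.3002]
tcp_rot: [[-0.931, 0.366, 0.002], [0.366, 0.931, -0.0], [-0.002, 0.0, -1.0]]
force: [-0.2, -0.2, -0.4]
opening: 0.004
grasp_force: 0.0
```

```bash
python3 - <<'E'
import where
from h import *
c=cap('wrist');f=c['frame'];np.savez('w5.npz',**c)
p=np.load('p.npy')
from fit import T
for X in [(-75,-25,57),(-75,25,57),(75,-25,57),(75,25,57)]: print(proj(c,T(p,X)).round(1))
g=cv2.resize(f[110:255,200:385],None,fx=4,fy=4,interpolation=cv2.INTER_CUBIC)
for j in range(0,145,10): cv2.putText(g,str(110+j),(0,j*4+3),0,.3,(255,0,0))
cv2.imwrite('pics/w5.png',g[:,:,::-1])
E
```

```text
vise mm [-1.700e+00  1.000e-01  2.963e+02] yaw err -0.11711082396862338 0.38195261736549163 [-0.2 -0.2 -0.4] 22.7167
[259.9 124. ]
[303.6 124. ]
[262.2 247.1]
[301.8 247. ]
```

View pics/w5.png

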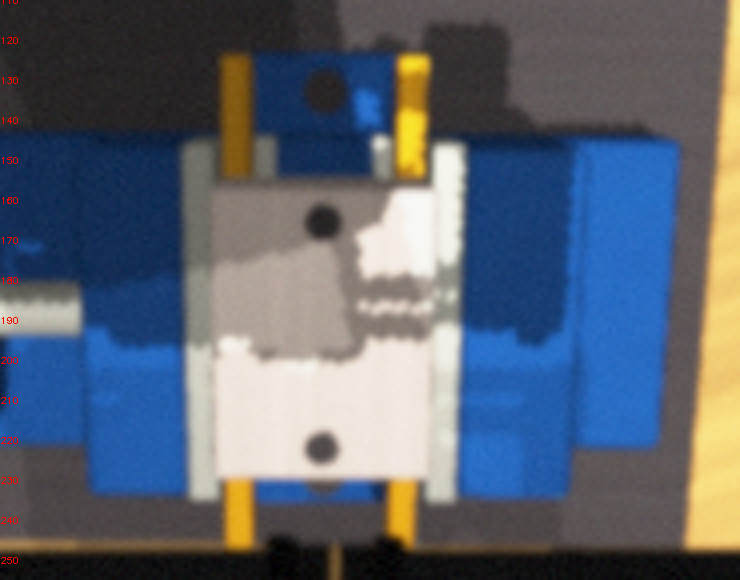

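The bars' near ends are at row 123.5 and the far ends at 247, which matches the centred prediction (124/247). The block is level, with tip heights at ±20 agreeing to 0.3 mm. Handing in.

```bash
python3 -c "
from rig import bot
print(bot.hand_in())"
```

```text
the job is handed in; nothing more can be done
None
```

The job is handed in: both parallels are centred to about 1 mm by the camera, and the block is pressed level at 24–28 N with no reading above 28 N. Tightness was not tested by nudging the bars, and the hand-in gave no verdict.

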